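# Rotate the salve tins in the slotted rack

### The arm

A 6-joint arm with a two-finger parallel gripper is mounted at the origin on the work surface. World frame = base frame: x ahead of the robot, y to its left, z up, the work surface at z = 0. Lengths are in mm, angles in rad, forces in N, time in s.
With the tool pointing down it reaches from about 275 to 1000 mm from the base axis. Payload 8.4 kg.
Tool frame: the origin (TCP) lies at the very end of the fingers, on their centre line; the grasp point (between the pads) lies 19 mm behind it; z points along the fingers, y is the direction in which the jaws open and shut (so a half turn about z gives the same grasp; the last joint's range is limited). The gripper opens to 85 mm and grips with 20 to 120 N. Pads are 22 mm wide; open, the fingers measure 114 mm over their backs; the gripper's body (76 mm by 85 mm) begins 54 mm behind the grasp point. The pads swing forward as they close: fully open they stand 13 mm farther back than shut.
Start: joints at [1.148, 0.353, 1.633, -0, 1.155, -0.002], TCP at [255.306, 570.48, 231.281] pointing down, gripper open.
Joint ranges: [-2.63, 2.63], [-0.92, 2.1], [0.06, 2.66], [-1.3, 4.44], [0, 2.69], [-3.02, 3.02]. Speed limits (rad/s): [2.22, 2.22, 2.79, 3.14, 3.14, 3.14].

### API

Orientations are given as [roll, pitch, yaw] about the fixed x, y, z axes, in that order (R = Rz(yaw) Ry(pitch) Rx(roll)).
In Python, from rig import r, vision gives the robot as it stands.
- The arm moves only by the tool move_arm, never from a script. Its argument "series" is text: rows parted by semicolons, each of 7 numbers parted by spaces: the closure, from -1 (fully open) to 1 (shut), then the shift along the tool's x, y, z in units of 40 mm (1.0 is 40 mm), then the turn, a rotation vector about the tool's x, y, z in degrees. In form: grip tx ty tz ax ay az; .... A call has 1 to 20 rows; each row shifts and turns the pose as measured when the row begins, along the tool's axes as they then stand; what a row does not reach is not made up. A row lasts 1/8 s, in which the tool goes at most 62.5 mm and 10.7 degrees, less where a joint would pass 70% of its speed; a pose out of reach is approached as far as the arm can. A call is refused whole if a number of a shift passes 1 or a number of a turn 10.7, either way. A call with a gripper value outside its range is refused whole. The fingers move at their own pace and stop on an object; "grip_force" is the grip in N (left out, the last holds). Time passes only in rows, so rows that do not move let the fingers close. It gives the time, the measured TCP pose, the force and the opening at its end, in the units of the state.
- r.sense(): the state, without advancing time (a new reading comes with each control period).
- vision.grab_frame(name): name is "side" or "top"; returns the picture (384x512x3 uint8, red, green, blue); there is no depth.
- vision.camera_params(name): a dict with "fx", "fy", "cx", "cy" (pixels), "position" and "rotation" of the camera in the world. Camera axes: x right, y up, looking along -z (the intrinsics and any distortion apply to the point x, -y, -z); pixel columns grow to the right and rows downward; lengths in mm; the calibration is good to about 2 mm. A picture is of the moment at which its call begins. camera_params takes no time and is no camera call.
- r.sign_off(): hands the job in, once; it reports no verdict.
The state is a dict: "clock": time; "qpos": joint angles; "qvel": joint speeds; "joint_efforts": joint torques, N m; "eef_pos": TCP position; "tcp_rot": TCP orientation; "contact_force": force on the tool from outside, world axes, zero at the start; "wrist_torque": the same for the moment, N m; "opening": opening from 0.0 (shut) to 1.0 (fully open).
Only numpy, scipy, OpenCV 4.12 (cv2) and the standard library are available. Lean on these libraries where they do the work, as an engineer would, in place of code of your own. Each camera call takes 0.05 s, during which the arm holds its last target. There are 200 camera calls.

### The job

Restock the row of salve tins in the wooden rack, oldest to the front. First bring the two older tins already standing in the rack right up against its front lip, one behind the other; then stand all the new tins from the cardboard sheet in the same lane behind them, closed up with no empty place. The plywood divider must be lifted straight up out of its slots and dropped back, fully down, in the first pair of slots behind the last tin; leave the tubs and everything else on the bench where they are.

Things in the scene. Friction and masses are not known exactly. Their poses are not given: they have to be found in the camera images.
- rack: wooden stock rack fixed to the bench, 347 x 174 mm (its x, y); origin on the bench under the middle of the tin lane; +x runs along the lane from the front (near end) to the rear, z up. Rack floor 30 mm above the bench. Tin lane at y = 0, 58 mm wide between notched rails 15 mm thick; rails and front lip rise 26 mm above the floor. A plain row from y = +44 to +122 mm holds tubs
- lip (a point): point on the rack floor at the inner face of the front lip, on the lane's centre line, at x = -172 mm of the rack; its axes are the rack's. In a row closed up to the lip the tins stand at 25, 75, 125, 175, 225, 275 mm behind it
- slot1 (a point): point on the rack floor midway between the first pair of facing slots in the rails, 58 mm behind the lip. The six pairs follow every 52 mm (58, 110, 162, 214, 266, 318 mm behind the lip): a row of n tins takes pair n, just behind its last tin. Slots are 14 mm wide along the lane, cut 10 mm deep into each rail (78 mm from end to end) and down to the rack floor
- board: plywood divider across the lane in slot pair 3, behind the older tins; 9 mm thick (its x), 74 mm wide (its y) up to 66 mm, above that a 48 mm wide hand grip up to 106 mm, 32 mm above the tins; about 0.09 kg; origin at the centre of its lower edge, z up. Either way round. It has 2.5 mm play each way along the lane and comes out only straight up, by over 26 mm
- old0: plain steel salve tin with a paper label, upright cylinder 50 mm in diameter, 74 mm tall, about 0.19 kg, heavier at the foot; origin at the centre of its underside, z up. Older stock: stands in the rack's tin lane at the start, in front of the divider, with an empty place before it
- old1: plain steel salve tin with a paper label, upright cylinder 50 mm in diameter, 74 mm tall, about 0.19 kg, heavier at the foot; origin at the centre of its underside, z up. Older stock: stands in the rack's tin lane at the start, in front of the divider, with an empty place before it
- new0: plain steel salve tin with a paper label, upright cylinder 50 mm in diameter, 74 mm tall, about 0.19 kg, heavier at the foot; origin at the centre of its underside, z up. New stock: stands on the cardboard sheet on the bench at the start; two to four of the four are present
- new1: plain steel salve tin with a paper label, upright cylinder 50 mm in diameter, 74 mm tall, about 0.19 kg, heavier at the foot; origin at the centre of its underside, z up. New stock: stands on the cardboard sheet on the bench at the start; two to four of the four are present
- new2: plain steel salve tin with a paper label, upright cylinder 50 mm in diameter, 74 mm tall, about 0.19 kg, heavier at the foot; origin at the centre of its underside, z up. New stock: stands on the cardboard sheet on the bench at the start; two to four of the four are present
- new3: plain steel salve tin with a paper label, upright cylinder 50 mm in diameter, 74 mm tall, about 0.19 kg, heavier at the foot; origin at the centre of its underside, z up. New stock: stands on the cardboard sheet on the bench at the start; two to four of the four are present
- card: flat sheet of thin cardboard on the bench, 230 x 170 mm (its x, y), under 1 mm thick, on which the new tins stand, bench level; origin at its centre; it lies beside the rack, left or right
- tub0: low white tub with a grey lid, 64 mm in diameter, 34 mm tall, in the rack's second row: leave alone; origin under its centre
- tub1: the like tub farther back in the second row: leave alone; origin under its centre
- bowl: white ceramic bowl, 112 mm across, 50 mm high, beyond the cardboard sheet: leave alone; origin under its centre
- jack: black plastic calving jack handle, 350 mm long, lying on the far left of the bench: leave alone; origin under its middle, x along it
- shackle: steel bow shackle, 75 mm, lying between the cardboard sheet and the robot: leave alone; origin under its middle
- wrench: chrome socket wrench, 240 mm long, lying on the far right: leave alone; origin under its handle, x along it
- brush: grey silicone brush, 200 mm long, lying on the right: leave alone; origin under its middle

How it is judged:
By the outcome, as a careful person would: the job done as asked, in the order asked, and still so for the second after the job is handed in, with the robot touching nothing.
Of new0, new1, new2, new3 only 2 to 4 are there at a start; the rules pass over those that are not, and their reading is None.
At some moment in a run one of new0, new1, new2, new3 may be knocked a few centimetres aside while the robot is not near it.
Once in a run the grip may slacken for a moment while it holds something.
It also fails if it takes over 200 s, if anything falls off the work surface, if the arm or the gripper's body presses on something with over 40 N, if the wrist force passes 120 N, or if a joint passes its speed limit or range.

## Working session

There is one attempt and no reset: what is moved stays moved. The work goes in short steps, Python scripts to look and compute and a tool call to move; the robot and the scene stay as the last step left them, time stands still between calls to the robot, and variables do not carry over. Pictures are saved under pics/ and viewed, about 12 in all and at most 16, crops included, and the job is handed in when it is done.

Besides the shell and the picture viewer there is one more tool, called in YAML: its name, and indented under it one key for each argument. move_arm: Moves the arm, as the interface text tells. Its arguments: {"type":"object","properties":{"series":{"type":"string"},"grip_force":{"type":"number"}},"required":["series"]}

```bash
ls; mkdir -p pics
python3 - <<'E'
from rig import r, vision
import cv2
for n in ("side","top"):
    im=vision.grab_frame(n); cv2.imwrite(f"pics/{n}0.png",im[:,:,::-1])
    print(n,vision.camera_params(n))
print(r.sense())
E
```

```text
pics
side {'fx': 434.11554077731444, 'fy': 434.11554077731444, 'cx': 267.7518015808647, 'cy': 189.91706965822252, 'position': array([ 190.99430257, -855.48843195,  686.89793338]), 'rotation': array([ 0.98565141,  0.01011549, -0.38584648])}
top {'fx': 489.7791686833443, 'fy': 489.7791686833443, 'cx': 256.47548904238505, 'cy': 189.93356617148808, 'position': array([ 329.37853524,   -5.59412763, 1459.89035978]), 'rotation': array([ 1.39393839e-01,  8.54838559e-04, -1.55341507e+00])}
{'clock': 0.1, 'qpos': array([ 1.14760985e+00,  3.53558076e-01,  1.63405682e+00, -2.67394860e-05,
        1.15521497e+00, -2.39485305e-03]), 'qvel': array([ 0.00100077, -0.00030442, -0.0014158 , -0.00126964,  0.00080014,
       -0.00041924]), 'joint_efforts': array([ 5.84648387e-04, -6.06353617e+01, -3.42820466e+01,  1.21270464e-04,
        4.03236379e-03, -3.55302757e-05]), 'eef_pos': array([255.13029203, 570.08491583, 230.65101813]), 'tcp_rot': array([-3.14035538e+00,  2.14870689e-05,  2.72081185e+00]), 'contact_force': array([ 0.84322109,  0.00975886, -0.44613356]), 'wrist_torque': array([ 0.05999781, -0.00626594,  0.02974465]), 'opening': 0.995424887611454}
```

View pics/top0.png

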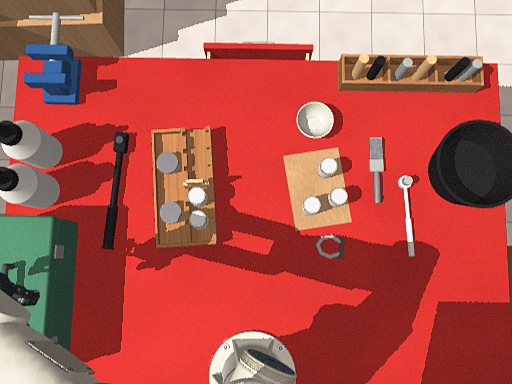

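View pics/side0.png

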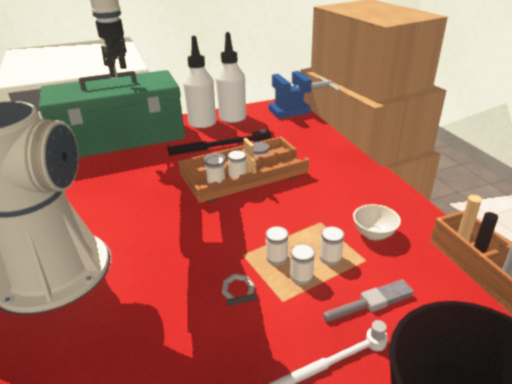

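```bash
cat > h.py <<'E'
import numpy as np, cv2
from scipy.spatial.transform import Rotation as Ro
from rig import r, vision
P={n:vision.camera_params(n) for n in("side","top")}
def ray(n,u,v,z):
    p=P[n]; R=Ro.from_euler('xyz',p['rotation']).as_matrix()
    d=R@np.array([(u-p['cx'])/p['fx'],-(v-p['cy'])/p['fy'],-1]); c=np.array(p['position'])
    return (c+d*(z-c[2])/d[2])
def proj(n,X):
    p=P[n]; R=Ro.from_euler('xyz',p['rotation']).as_matrix()
    q=R.T@(np.array(X,float)-p['position']); return np.array([p['cx']+p['fx']*q[0]/-q[2],p['cy']-p['fy']*q[1]/-q[2]])
def crop(n,name,u0,v0,u1,v1,k,im=None):
    im=vision.grab_frame(n) if im is None else im
    cv2.imwrite(name,cv2.resize(im[v0:v1,u0:u1,::-1],None,fx=k,fy=k,interpolation=cv2.INTER_CUBIC)); return im
E
python3 - <<'E'
from h import *
print(proj("top",[0,0,0]),proj("side",[0,0,0]),proj('top',r.sense()['eef_pos']),proj('side',r.sense()['eef_pos']))
a=cv2.imread('pics/top0.png');b=cv2.imread('pics/side0.png')
c1=cv2.resize(a[120:252,145:225],None,fx=4.5,fy=4.5,interpolation=cv2.INTER_CUBIC)
c2=cv2.resize(a[140:240,275:360],None,fx=4.5,fy=4.5,interpolation=cv2.INTER_CUBIC)
o=np.zeros((600,760,3),np.uint8);o[:594,:360]=c1;o[:450,370:370+c2.shape[1]]=c2[:, :390]
cv2.imwrite('pics/c1.png',o)
E
```

```text
[252.95255228 374.9591073 ] [ 50.49375309 268.85254854] [ 23.17658289 284.92978834] [118.67808468  76.80625209]
```

View pics/c1.png

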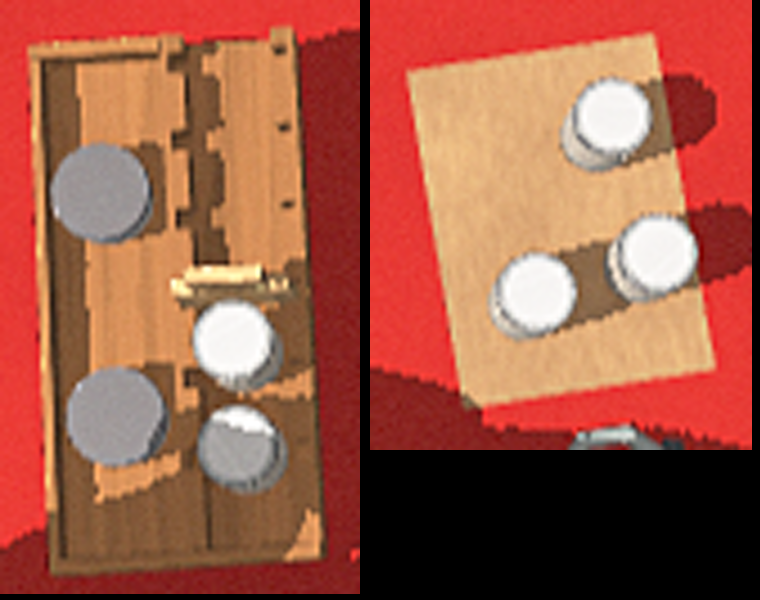

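Run:
```python
from h import *
A=lambda x,y:(145+x/4.5-.5+.11,120+y/4.5-.39); B=lambda x,y:(275+(x-370)/4.5-.39,140+y/4.5-.39)
c={k:ray('top',*A(*v),56) for k,v in dict(FL=(52,573),FR=(324,556),RR=(294,30),RL=(30,47)).items()}
for k,v in c.items(): print(k,v.round(1))
for a,b in('FL','FR'),('FR','RR'),('RL','RR'),('FL','RL'): d=c[b]-c[a];print(a,b,np.hypot(*d[:2]).round(1),np.degrees(np.arctan2(d[1],d[0])).round(2))
for v in((233,340),(240,448)): X=ray('top',*A(*v),104);print('old',X.round(1),proj('side',X).round(1))
for v in((613,117),(656,254),(535,294)): X=ray('top',*B(*v),74);print('new',X.round(1),proj('side',X).round(1))
X=ray('top',*A(225,275),136);print('board',X.round(1),proj('side',X).round(1))
for v in((188,268),(262,275)):print('grip ends',ray('top',*A(*v),136).round(1))
for v in((174,288),(288,284)):print('shoulders',ray('top',*A(*v),96).round(1))
# side blobs of bright low-sat
b=cv2.imread('pics/side0.png');h=cv2.cvtColor(b,cv2.COLOR_BGR2HSV)
o=cv2.resize(b[125:290,170:370],None,fx=4,fy=3.6,interpolation=cv2.INTER_CUBIC) if 0 else cv2.resize(b[130:280,175:365],None,fx=4,fy=4,interpolation=cv2.INTER_CUBIC)
cv2.imwrite('pics/c2.png',o)
```

```text
FL [357.4 281.9  56. ]
FR [371.1 110.   56. ]
RR [713.4 139.5  56. ]
RL [699.  311.9  56. ]
FL FR 172.4 -85.45
FR RR 343.6 4.92
RL RR 173.0 -85.23
FL RL 342.9 5.03
old [501.9 166.3 104. ] [235.2 153.7]
old [434.9 159.7 104. ] [212.7 159.5]
new [ 598.  -207.3   74. ] [330.4 231.9]
new [ 510.2 -234.3   74. ] [300.  249.6]
new [ 483.4 -157.7   74. ] [274.2 231.6]
board [537.6 168.5 136. ] [246.6 140.8]
grip ends [541.5 191.2 136. ]
grip ends [538. 146. 136.]
shoulders [535.1 205.4  96. ]
shoulders [538.9 134.1  96. ]
```

View pics/c2.png

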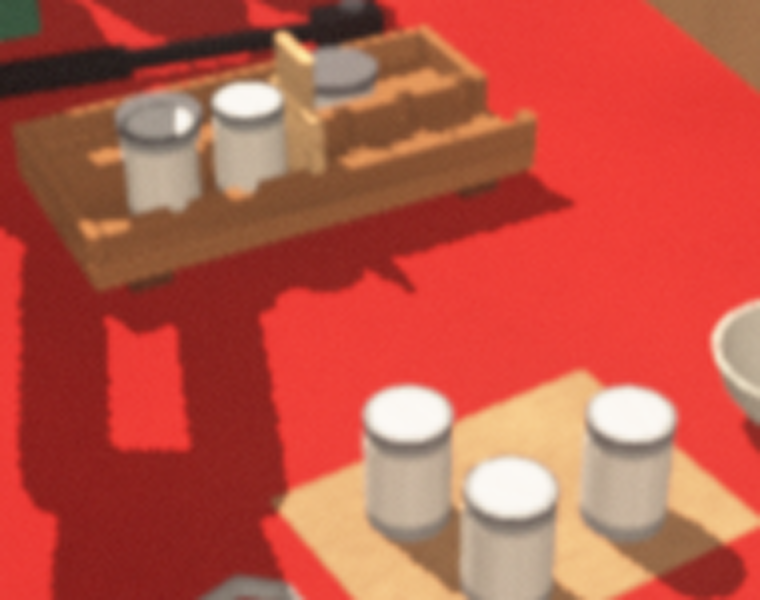

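move_arm:
  series: "-1 0 0 0 0 0 -9.7; -1 0 0 0 0 0 -9.7; -1 0 0 0 0 0 -9.7; -1 -0.3 -0.88 0 0 0 0; -1 -0.3 -0.88 0 0 0 0; -1 -0.3 -0.88 0 0 0 0; -1 -0.3 -0.88 0 0 0 0; -1 -0.3 -0.88 0 0 0 0; -1 -0.3 -0.88 0 0 0 0; -1 -0.3 -0.88 0 0 0 0; -1 -0.3 -0.88 0 0 0 0; -1 -0.3 -0.88 0 0 0 0; -1 -0.3 -0.88 0 0 0 0; -1 -0.3 -0.88 0 0 0 0; -1 0 0 0 0 0 0"
  grip_force: 50

```text
clock: 1.98
eef_pos: [429.3, 185.2, 227.3]
tcp_rot: [-3.135, -0.006, -3.035]
contact_force: [-0.7, 0.4, 0.1]
opening: 1.002
```

```bash
cat >> h.py <<'E'
YAW=0.0868; EX=np.array([np.cos(YAW),np.sin(YAW),0]); EY=np.array([-EX[1],EX[0],0])
LIP=np.array([377.6,154.5,30.])
def lane(d,y=0,z=0): return LIP+d*EX+y*EY+[0,0,z]
def go(X,yaw):
    s=r.sense(); R=Ro.from_euler('xyz',s['tcp_rot']); T=Ro.from_euler('xyz',[np.pi,0,yaw])
    w=(R.inv()*T).as_rotvec(degrees=True); p=s['eef_pos']
    print('t',s['clock'],'tcp',p.round(1),'open',round(s['opening'],3),'F',s['contact_force'].round(1))
    print(' target',np.round(X,1),'d tool units at target yaw',(T.inv().apply(np.array(X)-p)/40).round(2),'now',(R.inv().apply(np.array(X)-p)/40).round(2),'turn',w.round(1))
T0=np.pi+YAW; T1=np.pi/2+YAW
E
python3 - <<'E'
from h import *
go([434.9,159.7,150],T0)
E
```

```text
t 1.975 tcp [429.3 185.2 227.3] open 1.002 F [-0.7  0.4  0.1]
 target [434.9 159.7 150. ] d tool units at target yaw [-0.08 -0.65  1.93] now [-0.08 -0.63  1.94] turn [-0.4 -0.3  1.1]
```

move_arm:
  series: "-1 -0.04 -0.33 0.5 -0.4 -0.3 1.1; -1 -0.04 -0.33 0.5 0 0 0; -1 0 0 0.6 0 0 0; -1 0 0 0.6 0 0 0; -1 0 0 0.3 0 0 0; -1 0 0 0 0 0 0"

```text
clock: 2.72
eef_pos: [434.0, 161.3, 124.6]
tcp_rot: [3.14, -0.001, -3.055]
contact_force: [0.3, -0.0, 0.0]
opening: 0.998
```

Run:
```python
from h import *
go([434.9,159.7,72],T0)
a=vision.grab_frame('top');b=vision.grab_frame('side')
o=np.zeros((500,780,3),np.uint8)
o[:500,:380]=cv2.resize(a[125:225,150:226,::-1],(380,500),interpolation=2);o[:500,390:780]=cv2.resize(b[100:200,175:253,::-1],(390,500),interpolation=2)
cv2.imwrite('pics/c3.png',o)
```

```text
t 2.725 tcp [434.  161.3 124.6] open 0.998 F [ 0.3 -0.   0. ]
 target [434.9 159.7  72. ] d tool units at target yaw [-0.02 -0.04  1.32] now [-0.02 -0.04  1.31] turn [ 0.1 -0.  -0. ]
```

View pics/c3.png

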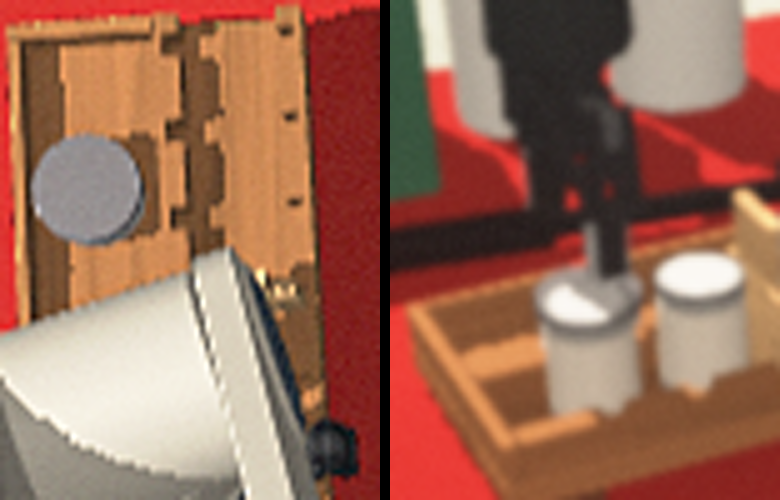

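Run:
```python
from h import *
p=r.sense()['eef_pos']
for y in(-43,-55):
  for z in (125,138): print(y,z,proj('side',p+y*EY+[0,0,z-p[2]]).round(1))
print(proj('side',[434.9,159.7,104]))
```

```text
-43 125 [217.7 159.4]
-43 138 [217.3 155. ]
-55 125 [219.4 161.4]
-55 138 [219.1 157. ]
[212.65941987 159.48016476]
```

move_arm:
  series: "-1 -0.08 -0.04 0.4 0 0 0; -1 0 0 0.5 0 0 0; -1 0 0 0.44 0 0 0; -1 0 0 0 0 0 0; 0.2 0 0 0 0 0 0; 1 0 0 0 0 0 0; 1 0 0 0 0 0 0; 1 0 0 0 0 0 0; 1 0 0 0 0 0 0"
  grip_force: 30

```text
clock: 3.95
eef_pos: [441.9, 161.1, 72.5]
tcp_rot: [3.137, 0.009, -3.055]
contact_force: [-0.0, -0.1, -2.1]
opening: 0.576
```

Run:
```python
from h import *
go(lane(25,0,40),T0)
a=vision.grab_frame('top');b=vision.grab_frame('side')
cv2.imwrite('pics/c4.png',cv2.resize(b[100:210,165:285,::-1],None,fx=5,fy=5,interpolation=2))
```

```text
t 3.95 tcp [441.9 161.1  72.5] open 0.576 F [-0.  -0.1 -2.1]
 target [402.5 156.7  70. ] d tool units at target yaw [ 0.99 -0.03  0.06] now [ 0.99 -0.03  0.05] turn [ 0.2  0.5 -0. ]
```

View pics/c4.png

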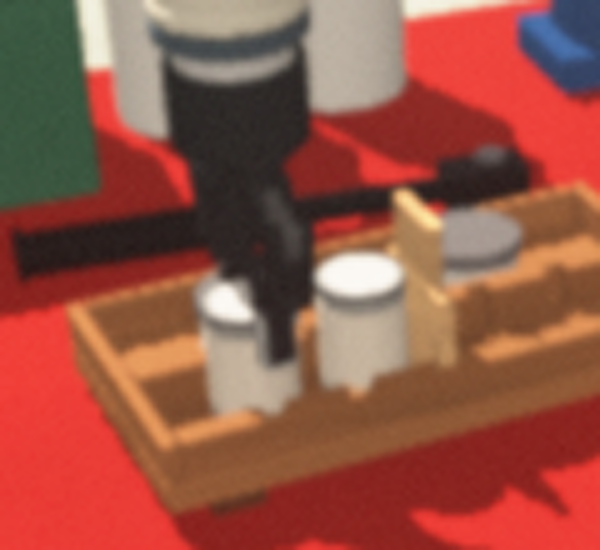

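move_arm:
  series: "1 0.2 0 0 0 0.5 0; 1 0.2 0 0 0 0 0; 1 0.2 -0.02 0 0 0 0; 1 0.1 0 0 0 0 0; 1 0 0 0 0 0 0"

```text
clock: 4.68
eef_pos: [411.2, 157.4, 72.2]
tcp_rot: [3.138, -0.002, -3.055]
contact_force: [-0.2, 0.3, -1.8]
opening: 0.571
```

Run:
```python
from h import *
go(lane(25,0,40),T0)
```

```text
t 4.675 tcp [411.2 157.4  72.2] open 0.571 F [-0.2  0.3 -1.8]
 target [402.5 156.7  70. ] d tool units at target yaw [ 0.22 -0.    0.05] now [ 0.22 -0.    0.06] turn [ 0.2 -0.1 -0. ]
```

Creep to contact.

move_arm:
  series: "1 0.08 0 0 0 0 0; 1 0.04 0 0 0 0 0; 1 0 0 0 0 0 0"

```text
clock: 5.05
eef_pos: [407.3, 157.3, 72.5]
tcp_rot: [3.137, 0.0, -3.055]
contact_force: [0.7, -0.2, -1.0]
opening: 0.576
```

move_arm:
  series: "1 0.05 0 0 0 0 0; 1 0 0 0 0 0 0"

```text
clock: 5.3
eef_pos: [407.0, 157.5, 73.0]
tcp_rot: [3.137, 0.004, -3.055]
contact_force: [1.7, 0.2, -2.9]
opening: 0.578
```

move_arm:
  series: "1 0.05 0 0 0 0 0; 1 0 0 0 0 0 0"

```text
clock: 5.55
eef_pos: [406.7, 157.6, 73.4]
tcp_rot: [3.137, 0.007, -3.054]
contact_force: [1.4, 0.2, -2.2]
opening: 0.578
```

move_arm:
  series: "0 0 0 0 0 0 0; -1 0 0 0 0 0 0; -1 0 0 0 0 0 0; -1 0 0 -0.8 0 0 0; -1 0 0 -0.8 0 0 0; -1 -0.8 0 -0.6 0 0 0; -1 -0.8 -0.08 0 0 0 0; -1 0 0 0 0 0 0"

```text
clock: 6.55
eef_pos: [467.5, 158.8, 163.2]
tcp_rot: [3.138, -0.001, -3.054]
contact_force: [-0.4, 0.2, -0.2]
opening: 0.999
```

Run:
```python
from h import *
go([505,166.3,70],T0)
a=vision.grab_frame('top');b=vision.grab_frame('side')
o=np.zeros((500,780,3),np.uint8)
o[:500,:380]=cv2.resize(a[155:255,150:226,::-1],(380,500),interpolation=2);o[:500,390:780]=cv2.resize(b[110:210,175:253,::-1],(390,500),interpolation=2)
cv2.imwrite('pics/c5.png',o)
```

```text
t 6.55 tcp [467.5 158.8 163.2] open 0.999 F [-0.4  0.2 -0.2]
 target [505.  166.3  70. ] d tool units at target yaw [-0.95  0.11  2.33] now [-0.95  0.1   2.33] turn [ 0.2 -0.1  0. ]
```

View pics/c5.png

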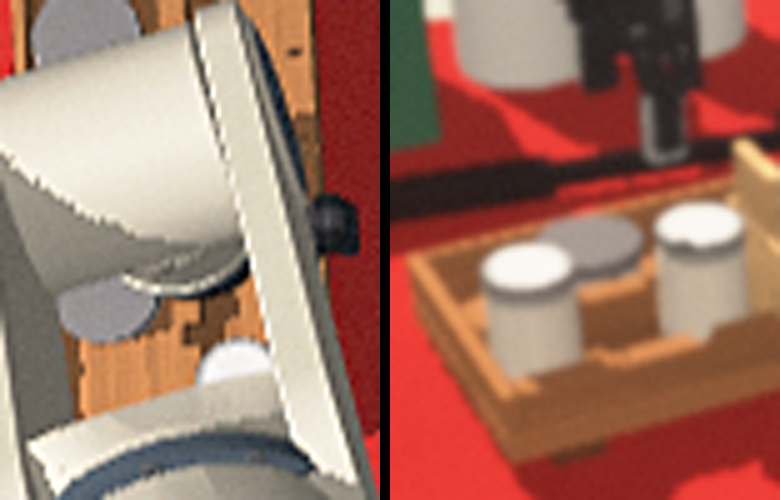

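Run:
```python
from h import *
for u,v in((202.5,163.1),(237,154.9)):
  X=ray('side',u,v,104); print(X.round(1), 'd',((X-LIP)@EX).round(1),'y',((X-LIP)@EY).round(1))
print(proj('side',lane(25,0,74)))
```

```text
[404.2 151.4 104. ] d 26.2 y -5.4
[504.3 158.  104. ] d 126.5 y -7.5
[201.37654609 162.32101925]
```

move_arm:
  series: "-1 -0.45 0.05 0.3 0 0 0; -1 -0.45 0.05 0.5 0 0 0; -1 0 0 0.5 0 0 0; -1 0 0 0 0 0 0"

```text
clock: 7.15
eef_pos: [495.4, 165.4, 107.7]
tcp_rot: [3.139, -0.01, -3.053]
contact_force: [-1.0, 0.8, 0.4]
opening: 0.997
```

```bash
sed -i 's/377.6,154.5/379.2,154.5/' h.py
python3 - <<'E'
from h import *
go([505,166.3,70],T0)
E
```

```text
t 7.15 tcp [495.4 165.4 107.7] open 0.997 F [-1.   0.8  0.4]
 target [505.  166.3  70. ] d tool units at target yaw [-0.24  0.    0.94] now [-0.25 -0.    0.94] turn [ 0.1 -0.6  0.1]
```

move_arm:
  series: "-1 -0.25 0 0 0 -0.6 0; -1 0 0 0.45 0 0 0; -1 0 0 0.45 0 0 0; -1 0 0 0 0 0 0; 0 0 0 0 0 0 0; 1 0 0 0 0 0 0; 1 0 0 0 0 0 0; 1 0 0 0 0 0 0; 1 0 0 0 0 0 0"
  grip_force: 30

```text
clock: 8.28
eef_pos: [506.0, 166.7, 72.2]
tcp_rot: [3.138, 0.004, -3.053]
contact_force: [0.7, 1.1, -2.5]
opening: 0.577
```

Run:
```python
from h import *
go(lane(75,0,42),T0)
```

```text
t 8.275 tcp [506.  166.7  72.2] open 0.577 F [ 0.7  1.1 -2.5]
 target [453.9 161.   72. ] d tool units at target yaw [ 1.31 -0.03  0.01] now [ 1.31 -0.03  0.  ] turn [0.2 0.2 0.1]
```

move_arm:
  series: "1 0.25 0 0 0 0.2 0; 1 0.25 0 0 0 0 0; 1 0.25 -0.01 0 0 0 0; 1 0.25 -0.01 0 0 0 0; 1 0.1 0 0 0 0 0; 1 0 0 0 0 0 0"

```text
clock: 9.02
eef_pos: [458.1, 161.5, 72.1]
tcp_rot: [3.139, -0.001, -3.053]
contact_force: [-0.4, -0.5, -2.0]
opening: 0.579
```

move_arm:
  series: "1 0.07 0 0 0 0 0; 1 0.05 0 0 0 0 0; 1 0 0 0 0 0 0"

```text
clock: 9.4
eef_pos: [455.2, 161.6, 72.7]
tcp_rot: [3.138, 0.003, -3.053]
contact_force: [0.2, -0.5, -2.7]
opening: 0.577
```

move_arm:
  series: "1 0.06 0 0 0 0 0; 1 0 0 0 0 0 0"

```text
clock: 9.65
eef_pos: [455.0, 162.0, 73.4]
tcp_rot: [3.137, 0.007, -3.053]
contact_force: [0.9, 0.1, -2.1]
opening: 0.578
```

move_arm:
  series: "1 0.06 0 0 0 0 0; 1 0 0 0 0 0 0"

```text
clock: 9.9
eef_pos: [454.7, 162.4, 74.0]
tcp_rot: [3.136, 0.012, -3.053]
contact_force: [2.2, -0.2, -3.5]
opening: 0.576
```

move_arm:
  series: "0 0 0 0 0 -0.6 0; -1 0 0 0 0 0 0; -1 0 0 0 0 0 0; -1 0 0 -0.8 0 0 0; -1 0 0 -0.9 0 0 0; -1 0 0 -0.9 0 0 0; -1 -0.7 0 0 0 0 10.5; -1 0 0 0 0 0 10.5; -1 0 0 0 0 0 10.5; -1 0 0 0 0 0 10.5; -1 0 0 0 0 0 10.5; -1 0 0 0 0 0 10.5; -1 0 0 0 0 0 10.5; -1 0 0 0 0 0 10.5; -1 0 0 0 0 0 0"

```text
clock: 11.78
eef_pos: [473.2, 162.2, 179.4]
tcp_rot: [3.135, -0.002, 1.731]
contact_force: [-0.1, 0.2, -0.8]
opening: 0.997
```

Run:
```python
from h import *
go([539.5,168.7,160],T1)
```

```text
t 11.775 tcp [473.2 162.2 179.4] open 0.997 F [-0.1  0.2 -0.8]
 target [539.5 168.7 160. ] d tool units at target yaw [0.02 1.66 0.49] now [-0.1   1.66  0.5 ] turn [ 0.4 -0.1  4.2]
```

move_arm:
  series: "-1 0 0 0 0.4 0 4.2; -1 0.02 0.55 0 0 0 0; -1 0 0.55 0 0 0 0; -1 0 0.55 0.3 0 0 0; -1 0 0 0 0 0 0"

```text
clock: 12.4
eef_pos: [538.7, 169.1, 166.5]
tcp_rot: [-3.138, -0.002, 1.679]
contact_force: [-0.9, -0.7, -0.8]
opening: 1.0
```

Run:
```python
from h import *
go([539.5,168.7,110],T1)
a=vision.grab_frame('top');b=vision.grab_frame('side')
o=np.zeros((500,780,3),np.uint8)
o[:500,:380]=cv2.resize(a[125:225,150:226,::-1],(380,500),interpolation=2);o[:500,390:780]=cv2.resize(b[90:190,185:263,::-1],(390,500),interpolation=2)
cv2.imwrite('pics/c6.png',o)
```

```text
t 12.4 tcp [538.7 169.1 166.5] open 1.0 F [-0.9 -0.7 -0.8]
 target [539.5 168.7 110. ] d tool units at target yaw [-0.01  0.02  1.41] now [-0.02  0.02  1.41] turn [-0.2 -0.1  1.3]
```

View pics/c6.png

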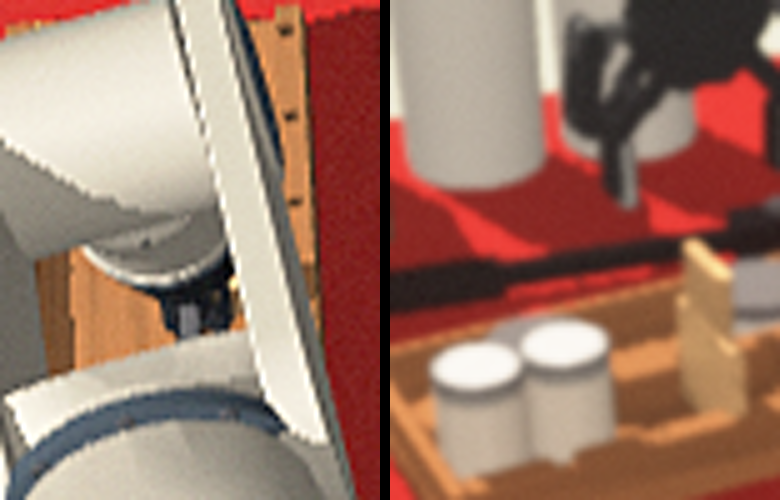

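move_arm:
  series: "-1 -0.01 0.05 0.3 0 0 1.3; -1 0 0 0.5 0 0 0; -1 0 0 0.5 0 0 0; -1 0 0 0 0 0 0"
  grip_force: 25

```text
clock: 13.0
eef_pos: [537.1, 168.7, 113.4]
tcp_rot: [-3.137, -0.002, 1.656]
contact_force: [-0.3, 0.2, 0.1]
opening: 1.0
```

Run:
```python
from h import *
go([540.5,168.7,112],T1)
b=vision.grab_frame('side')
cv2.imwrite('pics/c7.png',cv2.resize(b[90:190,195:285,::-1],None,fx=6,fy=6,interpolation=2))
```

```text
t 13.0 tcp [537.1 168.7 113.4] open 1.0 F [-0.3  0.2  0.1]
 target [540.5 168.7 112. ] d tool units at target yaw [-0.01  0.08  0.04] now [-0.01  0.08  0.04] turn [-0.3 -0.1 -0.1]
```

View pics/c7.png

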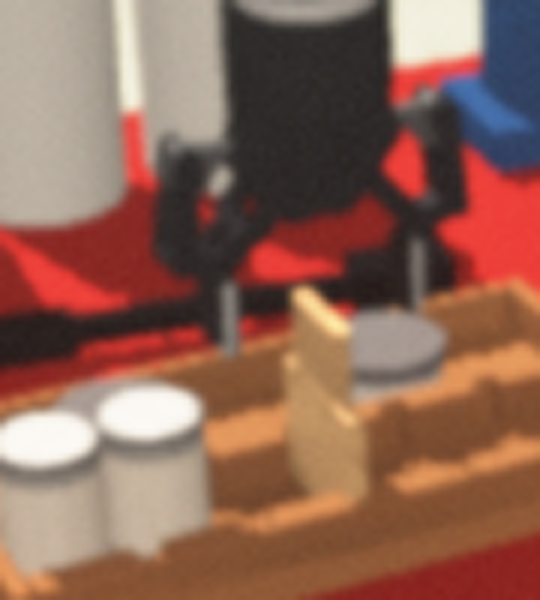

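move_arm:
  series: "-1 0 0.06 0.04 -0.3 0 0; 0 0 0 0 0 0 0; 0.6 0 0 0 0 0 0; 0.8 0 0 0 0 0 0; 1 0 0 0 0 0 0; 1 0 0 0 0 0 0; 1 0 0 0 0 0 0"
  grip_force: 25

```text
clock: 13.92
eef_pos: [541.1, 169.5, 115.1]
tcp_rot: [3.136, -0.003, 1.656]
contact_force: [-1.4, 0.1, 1.5]
opening: 0.1
```

Run:
```python
from h import *
go([540.5,168.7,112],T1); print(r.sense()['tcp_rot'],r.sense()['wrist_torque'])
```

```text
t 13.925 tcp [541.1 169.5 115.1] open 0.1 F [-1.4  0.1  1.5]
 target [540.5 168.7 112. ] d tool units at target yaw [-0.02 -0.02  0.08] now [-0.02 -0.02  0.08] turn [ 0.3 -0.2 -0.1]
[ 3.13635743e+00 -2.94266647e-03  1.65558208e+00] [-0.02460915  0.20519371  0.01703731]
```

move_arm:
  series: "1 0 0 0 0 0 0; 1 0 0 -0.2 0 0 0; 1 0 0 -0.3 0 0 0; 1 0 0 -0.4 0 0 0; 1 0 0 -0.5 0 0 0; 1 0 0 0 0 0 0"
  grip_force: 60

```text
clock: 14.68
eef_pos: [541.8, 169.5, 175.9]
tcp_rot: [3.134, -0.003, 1.656]
contact_force: [0.4, 0.4, -0.8]
opening: 0.088
```

Run:
```python
from h import *
p=np.array([541.1,169.3,0]); q=p+104*EX; q[2]=165
go(q,T1)
b=vision.grab_frame('side')
cv2.imwrite('pics/c8.png',cv2.resize(b[80:190,195:305,::-1],None,fx=5,fy=5,interpolation=2))
```

```text
t 14.675 tcp [541.8 169.5 175.9] open 0.088 F [ 0.4  0.4 -0.8]
 target [644.7 178.3 165. ] d tool units at target yaw [-0.    2.58  0.27] now [0.   2.58 0.29] turn [ 0.4 -0.2 -0.1]
```

View pics/c8.png

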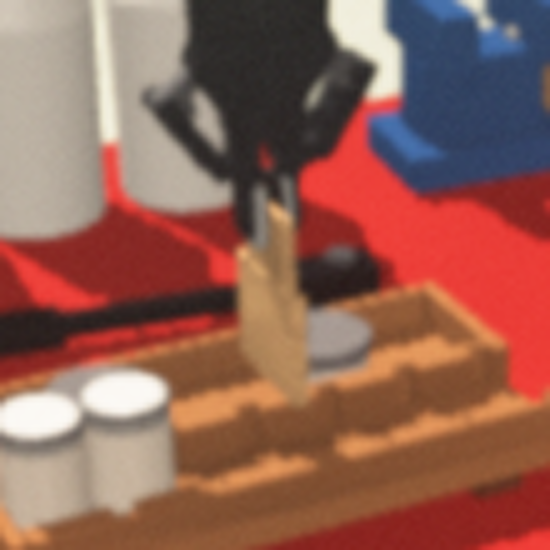

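move_arm:
  series: "1 0 0.5 0 0.4 0 0; 1 0 0.5 0 0 0 0; 1 0 0.5 0 0 0 0; 1 0 0.5 0.1 0 0 0; 1 0 0.4 0.1 0 0 0; 1 0 0 0 0 0 0"

```text
clock: 15.48
eef_pos: [636.9, 176.9, 162.6]
tcp_rot: [-3.135, -0.002, 1.656]
contact_force: [-0.2, -0.3, -1.2]
opening: 0.087
```

Run:
```python
from h import *
p=np.array([541.1,169.3,0]); q=p+104*EX; q[2]=150
go(q,T1)
```

```text
t 15.475 tcp [636.9 176.9 162.6] open 0.087 F [-0.2 -0.3 -1.2]
 target [644.7 178.3 150. ] d tool units at target yaw [0.02 0.2  0.32] now [0.02 0.2  0.31] turn [-0.4 -0.1 -0.1]
```

move_arm:
  series: "1 0.01 0.2 0.1 -0.4 0 0; 1 0 0.02 0.1 0 0 0; 1 0 0 0 0 0 0"

```text
clock: 15.85
eef_pos: [644.5, 178.0, 153.6]
tcp_rot: [-3.141, -0.002, 1.656]
contact_force: [0.5, 1.2, -1.0]
opening: 0.086
```

Run:
```python
from h import *
p=np.array([541.1,169.3,0]); q=p+104*EX; q[2]=150
go(q,T1)
b=vision.grab_frame('side');a=vision.grab_frame('top')
o=np.zeros((500,780,3),np.uint8)
o[:500,:380]=cv2.resize(a[115:215,150:226,::-1],(380,500),interpolation=2);o[:500,390:780]=cv2.resize(b[90:190,225:303,::-1],(390,500),interpolation=2)
cv2.imwrite('pics/c9.png',o)
```

```text
t 15.85 tcp [644.5 178.  153.6] open 0.086 F [ 0.5  1.2 -1. ]
 target [644.7 178.3 150. ] d tool units at target yaw [0.01 0.01 0.09] now [0.01 0.01 0.09] turn [-0.1 -0.1 -0.1]
```

View pics/c9.png

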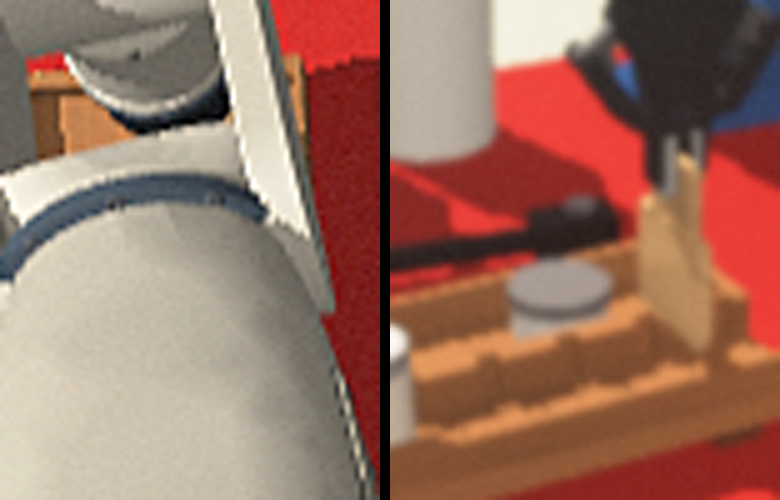

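Run:
```python
from h import *
for n,d in((3,162),(4,214),(5,266),(6,318)): 
  u=[proj('side',lane(d+e,-34,26)) for e in(-7,7)]; print(n,[((x-[225,90])*5+[390,0]).round() for x in u])
print(((proj('side',lane(266,-37,0+39))-[225,90])*5+[390,0]).round(), ((proj('side',[644.5+37*EX[1],178-37*EX[0],69])-[225,90])*5+[390,0]).round())
```

```text
3 [array([522., 407.]), array([545., 401.])]
4 [array([605., 385.]), array([626., 380.])]
5 [array([684., 364.]), array([705., 358.])]
6 [array([762., 343.]), array([782., 338.])]
[698. 344.] [698. 343.]
```

move_arm:
  series: "1 0 0 0.15 0 0 0; 1 0 0 0.15 0 0 0; 1 0 0 0.12 0 0 0; 1 0 0 0 0 0 0"
  grip_force: 40

```text
clock: 16.45
eef_pos: [644.5, 178.2, 136.3]
tcp_rot: [-3.141, -0.002, 1.656]
contact_force: [-0.8, 0.1, -1.1]
opening: 0.088
```

move_arm:
  series: "1 0 0 0.1 0 0 0; 1 0 0 0.1 0 0 0; 1 0 0 0 0 0 0"

```text
clock: 16.82
eef_pos: [644.5, 178.2, 127.7]
tcp_rot: [-3.141, -0.002, 1.656]
contact_force: [-0.0, -0.2, -0.9]
opening: 0.092
```

move_arm:
  series: "1 0 0 0.15 0 0 0; 1 0 0 0.1 0 0 0; 1 0 0 0.05 0 0 0; 1 0 0 0 0 0 0"

```text
clock: 17.32
eef_pos: [644.9, 178.2, 115.3]
tcp_rot: [3.141, -0.002, 1.656]
contact_force: [-0.5, -0.9, 1.2]
opening: 0.089
```

move_arm:
  series: "0.7 0 0 0 0 0 0; 0.3 0 0 0 0 0 0; -1 0 0 0 0 0 0; -1 0 0 0 0 0 0; -1 0 0 0 0 0 0; -1 0 0 -0.8 0 0 0; -1 0 0 -0.9 0 0 0; -1 0 0 -0.9 0 0 0; -1 -0.9 0 0 0 0 0; -1 -0.9 0 0 0 0 0; -1 -0.9 0 0 0 0 0; -1 -0.9 0 0 0 0 0; -1 -0.9 0 0 0 0 0; -1 -0.9 0 0 0 0 0; -1 0 0 0 0 0 0"

```text
clock: 19.2
eef_pos: [664.1, -42.9, 223.0]
tcp_rot: [3.139, -0.002, 1.658]
contact_force: [0.3, 0.5, 0.2]
opening: 0.997
```

Run:
```python
from h import *
go([598,-207,150],T1)
b=vision.grab_frame('side');a=vision.grab_frame('top')
o=np.zeros((500,780,3),np.uint8)
o[:500,:380]=cv2.resize(a[125:225,150:226,::-1],(380,500),interpolation=2);o[:500,390:780]=cv2.resize(b[90:190,225:303,::-1],(390,500),interpolation=2)
cv2.imwrite('pics/c10.png',o); cv2.imwrite('pics/t10.png',a[:,:,::-1]);cv2.imwrite('pics/s10.png',b[:,:,::-1])
```

```text
t 19.2 tcp [664.1 -42.9 223. ] open 0.997 F [0.3 0.5 0.2]
 target [ 598 -207  150] d tool units at target yaw [-3.94 -2.    1.82] now [-3.95 -2.01  1.81] turn [ 0.1 -0.1  0. ]
```

View pics/c10.png

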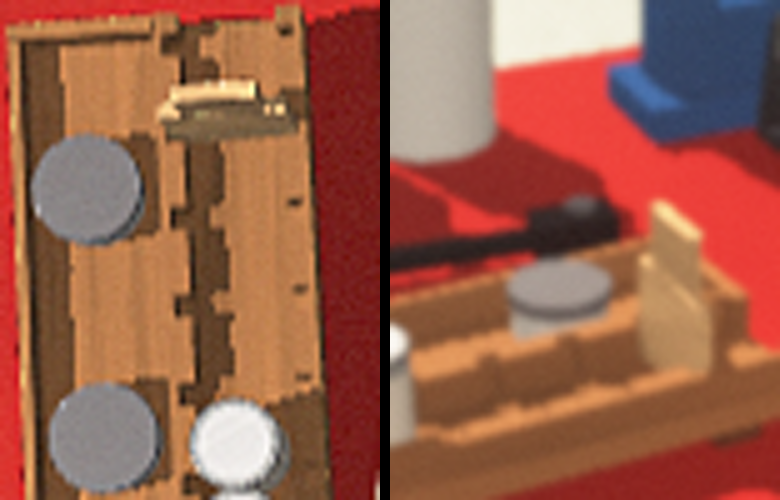

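```bash
cat >> h.py <<'E'
def tins(n='top',im=None,box=(275,140,360,240),z=74):
    im=vision.grab_frame(n) if im is None else im
    u0,v0,u1,v1=box; k=4
    g=cv2.resize(im[v0:v1,u0:u1],None,fx=k,fy=k,interpolation=2)
    m=(g.min(2)>205).astype(np.uint8); m=cv2.morphologyEx(m,cv2.MORPH_OPEN,np.ones((9,9)))
    out=[]
    for c in cv2.findContours(m,0,1)[0]:
        if cv2.contourArea(c)<1500/4: continue
        (x,y),rad=cv2.minEnclosingCircle(c)
        M=cv2.moments(c); x=M['m10']/M['m00'];y=M['m01']/M['m00']
        X=ray(n,u0+(x-1.5)/k,v0+(y-1.5)/k,z); out.append(X); print(n,X.round(1),'area',cv2.contourArea(c)/k/k)
    return out
E
python3 - <<'E'
from h import *
a=cv2.imread('pics/t10.png')[:,:,::-1];b=cv2.imread('pics/s10.png')[:,:,::-1]
tins('top',a);tins('side',b,(255,215,365,300))
tins('top',a,(180,190,215,240),104)
E
```

```text
top [ 487.6 -164.5   74. ] area 107.78125
top [ 511.2 -235.9   74. ] area 159.78125
top [ 598.9 -207.    74. ] area 152.25
top [ 619.1 -141.5   74. ] area 102.25
side [ 512.4 -241.    74. ] area 226.46875
side [ 599.9 -212.6   74. ] area 189.03125
side [ 486.1 -164.5   74. ] area 188.78125
top [401.6 160.2 104. ] area 181.65625
top [451.4 164.8 104. ] area 175.6875
```

move_arm:
  series: "-1 0 0 0 0 0 -10.5; -1 0 0 0 0 0 -10.5; -1 0 0 0 0 0 -10.5; -1 0 0 0 0 0 -10.5; -1 0 0 0 0 0 -10.5; -1 0 0 0 0 0 -10.5; -1 0 0 0 0 0 -10.5; -1 0 0 0 0 0 -10.5; -1 0 0 0 0 0 -7; -1 0.4 -0.8 0 0 0 0; -1 0.4 -0.8 0.5 0 0 0; -1 0.4 -0.8 0.5 0 0 0; -1 0.4 -0.8 0.5 0 0 0; -1 0.4 -0.8 0.5 0 0 0; -1 0 0 0 0 0 0"

```text
clock: 21.18
eef_pos: [609.2, -190.8, 140.0]
tcp_rot: [3.134, 0.004, -2.979]
contact_force: [-0.6, 1.0, 0.7]
opening: 0.999
```

Run:
```python
from h import *
go([601,-208.5,42],T0)
tins('side',None,(255,215,365,300))
```

```text
t 21.175 tcp [ 609.2 -190.8  140. ] open 0.999 F [-0.6  1.   0.7]
 target [ 601.  -208.5   42. ] d tool units at target yaw [ 0.24 -0.42  2.45] now [ 0.28 -0.42  2.45] turn [0.5 0.2 4.3]
side [ 512.4 -241.    74. ] area 227.46875
side [ 598.3 -212.4   74. ] area 176.46875
side [ 486.1 -164.5   74. ] area 189.625
```

move_arm:
  series: "-1 0.26 -0.42 0 0.5 0 4.3; -1 0 0 0.4 0 0 0; -1 0 0 0.4 0 0 0; -1 0 0 0 0 0 0"

```text
clock: 21.72
eef_pos: [606.0, -202.7, 108.5]
tcp_rot: [3.141, 0.009, -3.048]
contact_force: [-0.2, -0.1, -0.5]
opening: 0.997
```

Run:
```python
from h import *
go([601,-208.5,42],T0)
tins('side',None,(255,215,365,300))
```

```text
t 21.725 tcp [ 606.  -202.7  108.5] open 0.997 F [-0.2 -0.1 -0.5]
 target [ 601.  -208.5   42. ] d tool units at target yaw [ 0.14 -0.13  1.66] now [ 0.15 -0.13  1.66] turn [0.  0.5 0.4]
side [ 512.4 -241.    74. ] area 227.46875
side [ 595.7 -213.5   74. ] area 146.625
side [ 486.1 -164.5   74. ] area 190.1875
```

move_arm:
  series: "-1 0.15 -0.13 0 0 0.5 0.4; -1 0 0 0.4 0 0 0; -1 0 0 0.5 0 0 0; -1 0 0 0.5 0 0 0; -1 0 0 0.2 0 0 0; -1 0 0 0 0 0 0"

```text
clock: 22.52
eef_pos: [600.3, -208.6, 40.1]
tcp_rot: [3.141, -0.0, -3.055]
contact_force: [0.3, -0.4, 0.3]
opening: 1.004
```

Run:
```python
from h import *
go([601,-208.5,42],T0)
b=vision.grab_frame('side');cv2.imwrite('pics/c11.png',cv2.resize(b[180:290,255:365,::-1],None,fx=5,fy=5,interpolation=2))
```

```text
t 22.525 tcp [ 600.3 -208.6   40.1] open 1.004 F [ 0.3 -0.4  0.3]
 target [ 601.  -208.5   42. ] d tool units at target yaw [-0.02  0.   -0.05] now [-0.02  0.   -0.05] turn [ 0. -0. -0.]
```

View pics/c11.png

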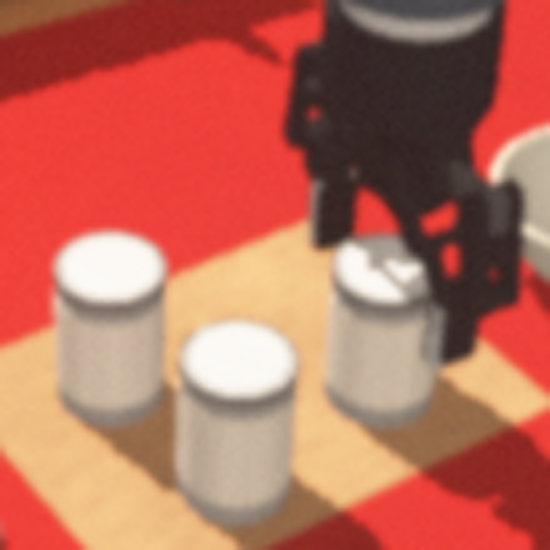

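move_arm:
  series: "0 0 0 0 0 0 0; 1 0 0 0 0 0 0; 1 0 0 0 0 0 0; 1 0 0 0 0 0 0; 1 0 0 0 0 0 0; 1 0 0 -0.3 0 0 0; 1 0 0 -0.5 0 0 0; 1 0 0 -0.5 0 0 0; 1 0 0 -0.5 0 0 0; 1 0 0 -0.5 0 0 0; 1 0 0 0 0 0 0"
  grip_force: 60

```text
clock: 23.95
eef_pos: [602.3, -209.3, 143.7]
tcp_rot: [-3.139, 0.007, -3.055]
contact_force: [0.4, -1.0, -1.5]
opening: 0.564
```

Run:
```python
from h import *
go(lane(133,0,90),T0); go(lane(133,-100,100),T0)
```

```text
t 23.95 tcp [ 602.3 -209.3  143.7] open 0.564 F [ 0.4 -1.  -1.5]
 target [511.7 166.  120. ] d tool units at target yaw [1.44 9.54 0.59] now [1.45 9.55 0.56] turn [-0.2  0.4 -0. ]
t 23.95 tcp [ 602.3 -209.3  143.7] open 0.564 F [ 0.4 -1.  -1.5]
 target [520.4  66.4 130. ] d tool units at target yaw [1.44 7.04 0.34] now [1.45 7.04 0.31] turn [-0.2  0.4 -0. ]
```

move_arm:
  series: "1 0.15 0.5 0 0 0.4 0; 1 0.15 0.9 0 0 0 0; 1 0.15 0.9 0 0 0 0; 1 0.15 0.9 0 0 0 0; 1 0.15 0.9 0 0 0 0; 1 0.15 0.9 0 0 0 0; 1 0.15 0.9 0 0 0 0; 1 0.15 0.9 0 0 0 0; 1 0.15 0.9 0 0 0 0; 1 0 0.8 0 0 0 0; 1 0 0.4 0 0 0 0; 1 0 0 0 0 0 0"

```text
clock: 25.45
eef_pos: [502.4, 158.8, 137.1]
tcp_rot: [-3.14, -0.015, -3.054]
contact_force: [3.3, 0.5, -1.5]
opening: 0.567
```

Run:
```python
from h import *
go(lane(133,0,42),T0)
```

```text
t 25.45 tcp [502.4 158.8 137.1] open 0.567 F [ 3.3  0.5 -1.5]
 target [511.7 166.   72. ] d tool units at target yaw [-0.25  0.16  1.63] now [-0.27  0.16  1.62] turn [-0.1 -0.9  0.1]
```

move_arm:
  series: "1 -0.27 0 0 0 -0.9 0; 1 0 0.16 0 0 0 0; 1 0 0 0 0 0 0"

```text
clock: 25.82
eef_pos: [512.6, 164.3, 136.3]
tcp_rot: [-3.14, -0.001, -3.056]
contact_force: [0.6, -0.1, -2.2]
opening: 0.571
```

Run:
```python
from h import *
go(lane(133,0,42),T0)
b=vision.grab_frame('side');a=vision.grab_frame('top')
o=np.zeros((500,780,3),np.uint8)
o[:500,:380]=cv2.resize(a[150:250,150:226,::-1],(380,500),interpolation=2);o[:500,390:780]=cv2.resize(b[105:205,180:258,::-1],(390,500),interpolation=2)
cv2.imwrite('pics/c12.png',o)
```

```text
t 25.825 tcp [512.6 164.3 136.3] open 0.571 F [ 0.6 -0.1 -2.2]
 target [511.7 166.   72. ] d tool units at target yaw [0.02 0.05 1.61] now [0.02 0.05 1.61] turn [-0.1 -0.  -0. ]
```

View pics/c12.png

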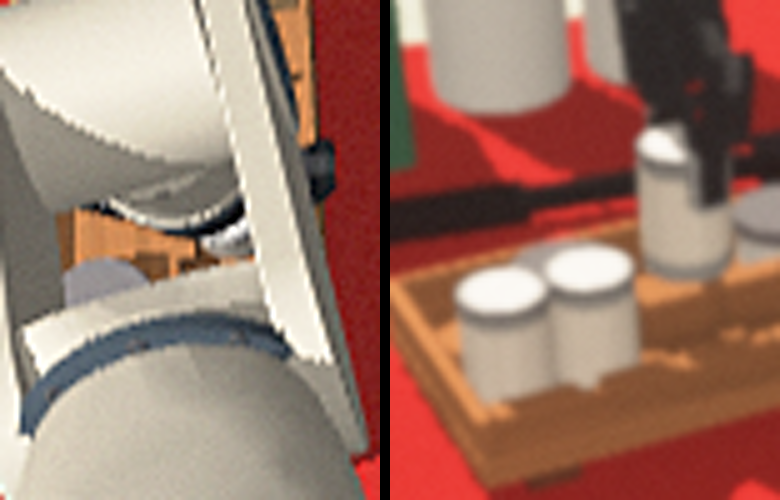

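move_arm:
  series: "1 0 0.05 0 0 0 0; 1 0 0 0.4 0 0 0; 1 0 0 0.4 0 0 0; 1 0 0 0.4 0 0 0; 1 0 0 0.25 0 0 0; 1 0 0 0 0 0 0"
  grip_force: 40

```text
clock: 26.68
eef_pos: [511.2, 165.4, 72.9]
tcp_rot: [-3.139, -0.003, -3.056]
contact_force: [-0.4, 0.1, -2.3]
opening: 0.568
```

move_arm:
  series: "1 0 0 0.05 0 0 0; 1 0 0 0 0 0 0"

```text
clock: 26.92
eef_pos: [512.3, 165.6, 72.5]
tcp_rot: [-3.139, -0.001, -3.056]
contact_force: [0.0, -0.7, -2.7]
opening: 0.571
```

Run:
```python
from h import *
go(lane(125,0,42),T0)
```

```text
t 26.925 tcp [512.3 165.6  72.5] open 0.571 F [ 0.  -0.7 -2.7]
 target [503.7 165.3  72. ] d tool units at target yaw [0.21 0.01 0.01] now [0.21 0.01 0.01] turn [-0.1 -0.1 -0.1]
```

move_arm:
  series: "1 0 0 0.08 0 0 0; 1 0 0 0 0 0 0"

```text
clock: 27.18
eef_pos: [513.7, 165.9, 72.7]
tcp_rot: [-3.14, 0.002, -3.056]
contact_force: [-0.5, -0.2, -1.7]
opening: 0.568
```

move_arm:
  series: "1 0.15 0 0.05 0 0 0; 1 0.06 0 0 0 0 0; 1 0 0 0 0 0 0"

```text
clock: 27.55
eef_pos: [507.5, 165.7, 72.0]
tcp_rot: [-3.141, 0.008, -3.056]
contact_force: [0.3, -0.9, -0.2]
opening: 0.567
```

move_arm:
  series: "1 0.06 0 0 0 0 0; 1 0.06 0 0 0 0 0; 1 0 0 0 0 0 0"

```text
clock: 27.92
eef_pos: [503.6, 165.6, 72.0]
tcp_rot: [-3.141, 0.01, -3.056]
contact_force: [2.6, -0.9, -0.0]
opening: 0.568
```

move_arm:
  series: "1 0.05 0 0 0 0.6 0; 1 0.03 0 0 0 0 0; 1 0 0 0 0 0 0; 0.1 0 0 0 0 0 0; -1 0 0 0 0 0 0; -1 0 0 0 0 0 0; -1 0 0 0 0 0 0; -1 0 0 -0.8 0 0 0; -1 0 0 -0.9 0 0 0; -1 0 0 -0.9 0 0 0; -1 0 0 -0.5 0 0 0; -1 0 -0.9 0 0 0 0; -1 0 -0.9 0 0 0 0; -1 0 -0.9 0 0 0 0; -1 0 -0.9 0 0 0 0; -1 0 -0.9 0 0 0 0; -1 0 0 0 0 0 0"

```text
clock: 30.05
eef_pos: [514.5, -18.6, 200.1]
tcp_rot: [-3.141, -0.004, -3.053]
contact_force: [0.2, 1.0, 0.2]
opening: 0.999
```

Run:
```python
from h import *
go([514,-238,110],T1)
b=vision.grab_frame('side');a=vision.grab_frame('top')
tins('side',b,(255,215,365,300));tins('top',a)
tins('top',a,(180,180,215,240),104);tins('side',b,(190,130,265,180),104)
```

```text
t 30.05 tcp [514.5 -18.6 200.1] open 0.999 F [0.2 1.  0.2]
 target [ 514 -238  110] d tool units at target yaw [-5.46 -0.49  2.25] now [ 0.49 -5.46  2.26] turn [-0.2 -0.1 90.1]
side [ 512.4 -241.1   74. ] area 225.0
side [ 486.1 -164.5   74. ] area 188.8125
top [ 400. -106.   74.] area 90.46875
top [ 484.9 -158.9   74. ] area 174.8125
top [ 511.2 -235.8   74. ] area 171.4375
top [606.3 -67.2  74. ] area 233.09375
top [401.2 160.7 104. ] area 191.875
top [451.1 165.4 104. ] area 188.125
top [501.1 167.7 104. ] area 185.125
side [403.4 154.9 104. ] area 96.34375
side [452.8 160.1 104. ] area 93.34375
side [503.  161.8 104. ] area 85.40625
```

move_arm:
  series: "-0.55 0.25 -0.85 0.2 0 0 0; -0.55 0.25 -0.85 0.4 0 0 0; -0.55 0.25 -0.85 0.5 0 0 0; -0.55 0.25 -0.85 0.5 0 0 0; -0.55 0.05 -0.2 0.4 0 0 0; -0.55 0 0 0 0 0 0"

```text
clock: 30.9
eef_pos: [486.2, -160.6, 118.3]
tcp_rot: [3.139, -0.002, -3.045]
contact_force: [-0.3, 0.2, 0.8]
opening: 0.778
```

Run:
```python
from h import *
go([487.5,-161,42],T0)
tins('side',None,(255,215,365,300))
```

```text
t 30.9 tcp [ 486.2 -160.6  118.3] open 0.778 F [-0.3  0.2  0.8]
 target [ 487.5 -161.    42. ] d tool units at target yaw [-0.03 -0.01  1.91] now [-0.03 -0.02  1.91] turn [ 0.1 -0.1  0.6]
side [ 482.4 -162.4   74. ] area 144.0
```

Run:
```python
from h import *
b=vision.grab_frame('side');a=vision.grab_frame('top')
cv2.imwrite('pics/c13.png',cv2.resize(b[160:310,225:385,::-1],None,fx=4,fy=4,interpolation=2))
tins('top',a,(275,130,380,250))
```

```text
top [ 402.5 -100.1   74. ] area 163.90625
top [ 438.6 -145.4   74. ] area 24.59375
top [ 470.9 -152.2   74. ] area 27.15625
top [ 539.  -241.3   74. ] area 548.3125
```

View pics/c13.png

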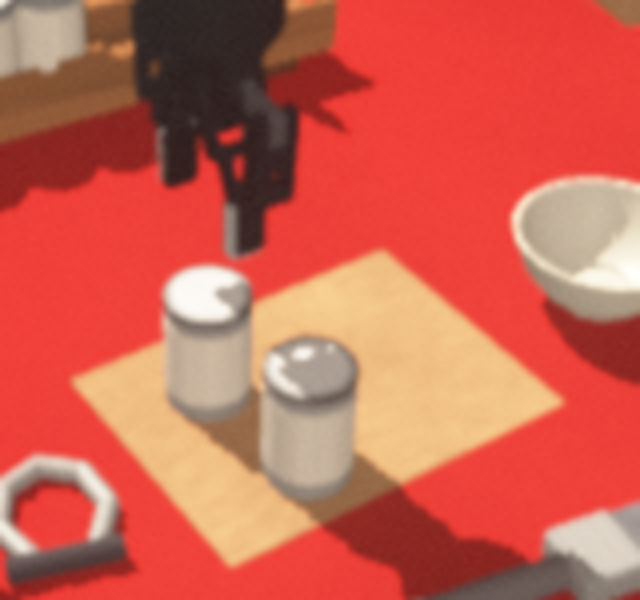

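move_arm:
  series: "-0.55 -0.03 -0.01 0.4 0 0 0.6; -0.55 0 0 0.5 0 0 0; -0.55 0 0 0.5 0 0 0; -0.55 0 0 0.5 0 0 0; -0.55 0 0 0 0 0 0"

```text
clock: 31.68
eef_pos: [491.3, -158.0, 41.3]
tcp_rot: [-3.141, 0.004, -3.052]
contact_force: [-0.7, 0.7, -0.1]
opening: 0.773
```

Run:
```python
from h import *
go([487.5,-161,42],T0)
```

```text
t 31.675 tcp [ 491.3 -158.    41.3] open 0.773 F [-0.7  0.7 -0.1]
 target [ 487.5 -161.    42. ] d tool units at target yaw [ 0.1  -0.07 -0.02] now [ 0.1  -0.07 -0.02] turn [-0.   0.2  0.1]
```

move_arm:
  series: "-0.55 0.1 -0.07 0 0 0 0; -0.55 0 0 0 0 0 0; 0 0 0 0 0 0 0; 1 0 0 0 0 0 0; 1 0 0 0 0 0 0; 1 0 0 0 0 0 0; 1 0 0 0 0 0 0; 1 0 0 -0.3 0 0 0; 1 0 0 -0.5 0 0 0; 1 0 0 -0.5 0 0 0; 1 0 0 -0.6 0 0 0; 1 0 0 -0.6 0 0 0; 1 0 0 -0.5 0 0 0; 1 0 0 0 0 0 0"
  grip_force: 60

```text
clock: 33.42
eef_pos: [487.7, -161.2, 171.0]
tcp_rot: [-3.139, 0.009, -3.052]
contact_force: [-0.5, -0.0, -1.4]
opening: 0.569
```

Run:
```python
from h import *
go(lane(184,0,130),T0)
tins('side',None,(255,215,365,300))
```

```text
t 33.425 tcp [ 487.7 -161.2  171. ] open 0.569 F [-0.5 -0.  -1.4]
 target [562.5 170.5 160. ] d tool units at target yaw [-2.58  8.1   0.28] now [-2.6   8.09  0.28] turn [-0.1  0.5  0.2]
```

move_arm:
  series: "1 -0.3 0.5 0 0 0.5 0; 1 -0.3 0.9 0 0 0 0; 1 -0.3 0.9 0 0 0 0; 1 -0.3 0.9 0 0 0 0; 1 -0.3 0.9 0 0 0 0; 1 -0.3 0.9 0 0 0 0; 1 -0.3 0.9 0 0 0 0; 1 -0.3 0.9 0 0 0 0; 1 -0.2 0.5 0 0 0 0; 1 0 0.2 0 0 0 0; 1 0 0 0 0 0 0"

```text
clock: 34.85
eef_pos: [559.8, 154.9, 158.4]
tcp_rot: [-3.139, -0.017, -3.054]
contact_force: [-0.1, -0.3, -1.6]
opening: 0.57
```

Run:
```python
from h import *
go(lane(184,0,42),T0)
```

```text
t 34.85 tcp [559.8 154.9 158.4] open 0.57 F [-0.1 -0.3 -1.6]
 target [562.5 170.5  72. ] d tool units at target yaw [-0.1   0.38  2.16] now [-0.14  0.39  2.16] turn [-0.1 -1.   0.1]
```

move_arm:
  series: "1 -0.1 0.38 0 0 -1 0; 1 0 0 0.2 0 0 0; 1 0 0 0.2 0 0 0; 1 0 0 0 0 0 0"

```text
clock: 35.35
eef_pos: [562.0, 168.9, 141.0]
tcp_rot: [-3.138, 0.0, -3.056]
contact_force: [0.0, -0.2, -1.3]
opening: 0.564
```

Run:
```python
from h import *
go(lane(184,0,42),T0)
```

```text
t 35.35 tcp [562.  168.9 141. ] open 0.564 F [ 0.  -0.2 -1.3]
 target [562.5 170.5  72. ] d tool units at target yaw [-0.02  0.04  1.72] now [-0.02  0.04  1.72] turn [-0.2  0.  -0.1]
```

move_arm:
  series: "1 -0.02 0.04 0.3 0 0 0; 1 0 0 0.4 0 0 0; 1 0 0 0.4 0 0 0; 1 0 0 0.4 0 0 0; 1 0 0 0.15 0 0 0; 1 0 0 0 0 0 0"
  grip_force: 40

```text
clock: 36.1
eef_pos: [562.9, 169.9, 73.3]
tcp_rot: [-3.138, -0.0, -3.057]
contact_force: [-0.1, 0.9, -1.8]
opening: 0.565
```

move_arm:
  series: "1 0 0 0.06 0 0 0; 1 0 0 0 0 0 0"

```text
clock: 36.35
eef_pos: [563.4, 170.0, 73.5]
tcp_rot: [-3.138, 0.001, -3.057]
contact_force: [-1.5, -0.1, -2.0]
opening: 0.566
```

Run:
```python
from h import *
go(lane(175,0,42),T0)
```

```text
t 36.35 tcp [563.4 170.   73.5] open 0.566 F [-1.5 -0.1 -2. ]
 target [553.5 169.7  72. ] d tool units at target yaw [0.25 0.01 0.04] now [0.25 0.01 0.04] turn [-0.2  0.  -0.1]
```

move_arm:
  series: "1 0.12 0 0 0 0 0; 1 0.08 0 0 0 0 0; 1 0.05 0 0 0 0 0; 1 0 0 0 0 0 0"

```text
clock: 36.85
eef_pos: [554.5, 169.5, 73.2]
tcp_rot: [-3.139, 0.004, -3.056]
contact_force: [0.8, 0.1, 0.6]
opening: 0.567
```

move_arm:
  series: "1 0.06 0 0 0 0 0; 1 0.04 0 0 0 0 0; 1 0 0 0 0 0 0"

```text
clock: 37.22
eef_pos: [554.5, 169.9, 73.7]
tcp_rot: [-3.14, 0.012, -3.056]
contact_force: [2.5, 0.3, -3.7]
opening: 0.567
```

Contact. Undo the tilt, release, and head for the last tin.

move_arm:
  series: "1 0.03 0 0 0 0.6 0; 1 0 0 0 0 0 0; 0.1 0 0 0 0 0 0; -1 0 0 0 0 0 0; -1 0 0 0 0 0 0; -1 0 0 0 0 0 0; -1 0 0 -0.8 0 0 0; -1 0 0 -0.9 0 0 0; -1 0 0 -0.9 0 0 0; -1 0 0 -0.5 0 0 0; -1 0 -0.9 0 0 0 0; -1 0 -0.9 0 0 0 0; -1 0 -0.9 0 0 0 0; -1 0 -0.9 0 0 0 0; -1 0 -0.9 0 0 0 0; -1 0 0 0 0 0 0"

```text
clock: 39.22
eef_pos: [564.8, -14.3, 201.1]
tcp_rot: [-3.139, -0.007, -3.054]
contact_force: [0.1, 1.1, -0.1]
opening: 0.998
```

Run:
```python
from h import *
go([513.5,-238,42],T0)
b=vision.grab_frame('side');a=vision.grab_frame('top')
tins('side',b,(255,215,365,300));tins('top',a,(290,140,380,240))
tins('top',a,(180,160,215,240),104);tins('side',b,(190,130,285,180),104)
```

```text
t 39.225 tcp [564.8 -14.3 201.1] open 0.998 F [ 0.1  1.1 -0.1]
 target [ 513.5 -238.    42. ] d tool units at target yaw [ 1.76 -5.46  3.98] now [ 1.74 -5.45  4.  ] turn [-0.1 -0.4  0. ]
side [ 512.4 -241.    74. ] area 225.84375
top [ 478.  -103.9   74. ] area 87.0625
top [ 511.2 -235.9   74. ] area 170.1875
top [401.2 160.8 104. ] area 189.0625
top [451.  165.6 104. ] area 186.0625
top [500.9 168.3 104. ] area 181.53125
top [550.9 172.  104. ] area 178.90625
side [403.3 155.1 104. ] area 96.5625
side [452.6 160.3 104. ] area 92.96875
side [502.5 162.3 104. ] area 86.71875
side [552.8 166.8 104. ] area 85.0625
```

move_arm:
  series: "-1 0.28 -0.85 0.2 0 -0.4 0; -1 0.28 -0.85 0.4 0 0 0; -1 0.28 -0.85 0.5 0 0 0; -1 0.28 -0.85 0.5 0 0 0; -1 0.28 -0.85 0.4 0 0 0; -1 0.2 -0.8 0 0 0 0; -1 0 0 0 0 0 0"

```text
clock: 40.2
eef_pos: [520.3, -215.9, 119.1]
tcp_rot: [3.14, 0.002, -3.043]
contact_force: [0.6, 0.6, -0.3]
opening: 0.998
```

Run:
```python
from h import *
go([513.5,-238,42],T0)
tins('side',None,(255,215,365,300))
```

```text
t 40.2 tcp [ 520.3 -215.9  119.1] open 0.998 F [ 0.6  0.6 -0.3]
 target [ 513.5 -238.    42. ] d tool units at target yaw [ 0.22 -0.54  1.93] now [ 0.23 -0.54  1.93] turn [0.1 0.1 0.7]
side [ 510.6 -241.4   74. ] area 206.15625
```

move_arm:
  series: "-1 0.24 -0.54 0 0 0 0.7; -1 0 -0.03 0.2 0 0 0; -1 0 0 0.4 0 0 0; -1 0 0 0.3 0 0 0; -1 0 0 0 0 0 0"

```text
clock: 40.88
eef_pos: [513.9, -232.2, 80.0]
tcp_rot: [3.137, 0.0, -3.05]
contact_force: [0.5, 0.4, 0.5]
opening: 1.001
```

Run:
```python
from h import *
go([513.5,-238,42],T0)
```

```text
t 40.875 tcp [ 513.9 -232.2   80. ] open 1.001 F [0.5 0.4 0.5]
 target [ 513.5 -238.    42. ] d tool units at target yaw [ 0.02 -0.14  0.95] now [ 0.02 -0.15  0.95] turn [0.2 0.  0.3]
```

move_arm:
  series: "-1 0.02 -0.15 0 0 0 0.3; -1 0 0 0.4 0 0 0; -1 0 0 0.5 0 0 0; -1 0.03 -0.03 0 0 0 0; -1 0 0 0 0 0 0; 0 0 0 0 0 0 0; 1 0 0 0 0 0 0; 1 0 0 0 0 0 0; 1 0 0 0 0 0 0; 1 0 0 0 0 0 0; 1 0 0 -0.3 0 0 0; 1 0 0 -0.5 0 0 0; 1 0 0 -0.5 0 0 0; 1 0 0 -0.6 0 0 0; 1 0 0 -0.6 0 0 0; 1 0 0 -0.5 0 0 0; 1 0 0 0 0 0 0"
  grip_force: 60

```text
clock: 43.0
eef_pos: [513.3, -240.8, 171.3]
tcp_rot: [3.14, 0.004, -3.056]
contact_force: [0.2, 0.2, -2.5]
opening: 0.571
```

Run:
```python
from h import *
go(lane(231,0,140),T0)
```

```text
t 43.0 tcp [ 513.3 -240.8  171.3] open 0.571 F [ 0.2  0.2 -2.5]
 target [609.3 174.5 170. ] d tool units at target yaw [-3.29 10.13  0.03] now [-3.28 10.14  0.07] turn [ 0.1  0.2 -0. ]
```

move_arm:
  series: "1 -0.3 0.5 -0.4 0 0.2 0; 1 -0.3 0.9 -0.4 0 0 0; 1 -0.3 0.9 -0.2 0 0 0; 1 -0.3 0.9 0 0 0 0; 1 -0.3 0.9 0 0 0 0; 1 -0.3 0.9 0 0 0 0; 1 -0.3 0.9 0 0 0 0; 1 -0.3 0.9 0 0 0 0; 1 -0.3 0.9 0 0 0 0; 1 -0.3 0.6 0 0 0 0; 1 0 0.3 0 0 0 0; 1 0 0 0 0 0 0"

```text
clock: 44.5
eef_pos: [600.2, 122.8, 204.0]
tcp_rot: [3.139, -0.011, -3.057]
contact_force: [0.2, -0.6, -2.0]
opening: 0.562
```

Run:
```python
from h import *
go(lane(230,0,140),T0)
```

```text
t 44.5 tcp [600.2 122.8 204. ] open 0.562 F [ 0.2 -0.6 -2. ]
 target [608.3 174.4 170. ] d tool units at target yaw [-0.31  1.27  0.85] now [-0.32  1.27  0.85] turn [ 0.2 -0.7 -0.1]
```

move_arm:
  series: "1 -0.3 0.6 0 0 -0.7 0; 1 0 0.6 0 0 0 0; 1 0 0.07 0.3 0 0 0; 1 0 0 0.3 0 0 0; 1 0 0 0 0 0 0"

```text
clock: 45.12
eef_pos: [607.8, 173.3, 177.5]
tcp_rot: [3.14, 0.001, -3.06]
contact_force: [0.5, -0.4, -1.4]
opening: 0.572
```

Run:
```python
from h import *
go(lane(230,0,43),T0)
```

```text
t 45.125 tcp [607.8 173.3 177.5] open 0.572 F [ 0.5 -0.4 -1.4]
 target [608.3 174.4  73. ] d tool units at target yaw [-0.01  0.03  2.61] now [-0.01  0.02  2.61] turn [ 0.1  0.  -0.3]
```

move_arm:
  series: "1 0 0.03 0.4 0 0 -0.3; 1 0 0 0.4 0 0 0; 1 0 0 0.4 0 0 0; 1 0 0 0.4 0 0 0; 1 0 0 0.3 0 0 0; 1 0 0 0 0 0 0"
  grip_force: 40

```text
clock: 45.88
eef_pos: [607.3, 173.2, 94.9]
tcp_rot: [3.141, -0.001, -3.056]
contact_force: [-0.2, 0.3, -1.3]
opening: 0.566
```

Run:
```python
from h import *
go(lane(230,0,43),T0)
```

```text
t 45.875 tcp [607.3 173.2  94.9] open 0.566 F [-0.2  0.3 -1.3]
 target [608.3 174.4  73. ] d tool units at target yaw [-0.03  0.03  0.55] now [-0.03  0.03  0.55] turn [ 0.1 -0.1 -0.1]
```

move_arm:
  series: "1 -0.02 0.02 0.2 0 0 0; 1 0 0 0.2 0 0 0; 1 0 0 0.12 0 0 0; 1 0 0 0 0 0 0"

```text
clock: 46.38
eef_pos: [609.0, 174.5, 73.8]
tcp_rot: [3.14, 0.001, -3.056]
contact_force: [-0.2, 0.1, -2.5]
opening: 0.567
```

move_arm:
  series: "1 0 0 0.06 0 0 0; 1 0 0 0 0 0 0"

```text
clock: 46.62
eef_pos: [609.9, 174.8, 74.2]
tcp_rot: [3.14, 0.003, -3.056]
contact_force: [0.1, -0.5, -1.3]
opening: 0.571
```

move_arm:
  series: "1 0.08 0 0.03 0 0 0; 1 0.05 0 0 0 0 0; 1 0 0 0 0 0 0"

```text
clock: 47.0
eef_pos: [605.1, 174.5, 73.5]
tcp_rot: [3.14, 0.005, -3.056]
contact_force: [0.3, 0.3, 0.2]
opening: 0.57
```

move_arm:
  series: "1 0.06 0 0 0 0 0; 1 0.04 0 0 0 0 0; 1 0 0 0 0 0 0"

```text
clock: 47.38
eef_pos: [602.9, 174.5, 73.8]
tcp_rot: [3.139, 0.009, -3.056]
contact_force: [1.4, 0.1, -2.3]
opening: 0.567
```

move_arm:
  series: "1 0.05 0 0 0 0 0; 1 0.03 0 0 0 0 0; 1 0 0 0 0 0 0"

```text
clock: 47.75
eef_pos: [603.0, 174.7, 74.5]
tcp_rot: [3.138, 0.016, -3.056]
contact_force: [2.2, 0.3, -2.4]
opening: 0.567
```

move_arm:
  series: "1 0 0 0.02 0 0.8 0; 1 0.02 0 0 0 0 0; 1 0 0 0 0 0 0; 0.1 0 0 0 0 0 0; -1 0 0 0 0 0 0; -1 0 0 0 0 0 0; -1 0 0 0 0 0 0; -1 0 0 -0.8 0 0 0; -1 0 0 -0.9 0 0 0; -1 0 0 -0.9 0 0 0; -1 0 0 -0.5 0 0 0; -1 0 -0.9 0 0 0 0; -1 0 -0.9 0 0 0 0; -1 0 -0.9 0 0 0 0; -1 0 -0.9 0 0 0 0; -1 0 -0.9 0 0 0 0; -1 0 0 0 0 0 0"

```text
clock: 49.88
eef_pos: [614.0, -10.0, 200.5]
tcp_rot: [3.139, -0.007, -3.054]
contact_force: [0.2, -0.3, -0.2]
opening: 1.002
```

Run:
```python
from h import *
go([513.5,-238,42],T0)
b=vision.grab_frame('side');a=vision.grab_frame('top')
tins('top',a,(180,150,215,240),104);tins('side',b,(190,130,285,180),104)
o=np.zeros((600,790,3),np.uint8)
o[:600,:400]=cv2.resize(a[120:252,145:233,::-1],(400,600),interpolation=2);o[:600,410:790]=cv2.resize(b[110:218,185:309,::-1],(380,331),interpolation=2) if 0 else 0
o[:331,410:790]=cv2.resize(b[110:218,185:309,::-1],(380,331),interpolation=2)
o[340:590,410:760]=cv2.resize(a[100:260,275:499,::-1],(350,250))
cv2.imwrite('pics/c14.png',o)
```

```text
t 49.875 tcp [614.  -10.  200.5] open 1.002 F [ 0.2 -0.3 -0.2]
 target [ 513.5 -238.    42. ] d tool units at target yaw [ 3.   -5.46  3.96] now [ 2.98 -5.47  3.97] turn [ 0.2 -0.4  0.1]
top [401.  160.8 104. ] area 188.0625
top [451.  165.7 104. ] area 184.1875
top [500.8 168.4 104. ] area 179.9375
top [550.8 172.4 104. ] area 176.75
top [600.6 177.7 104. ] area 169.59375
side [403.2 155.1 104. ] area 95.78125
side [452.5 160.3 104. ] area 93.875
side [502.5 162.4 104. ] area 87.78125
side [552.9 166.8 104. ] area 87.0
side [601.9 172.1 104. ] area 79.8125
```

View pics/c14.png

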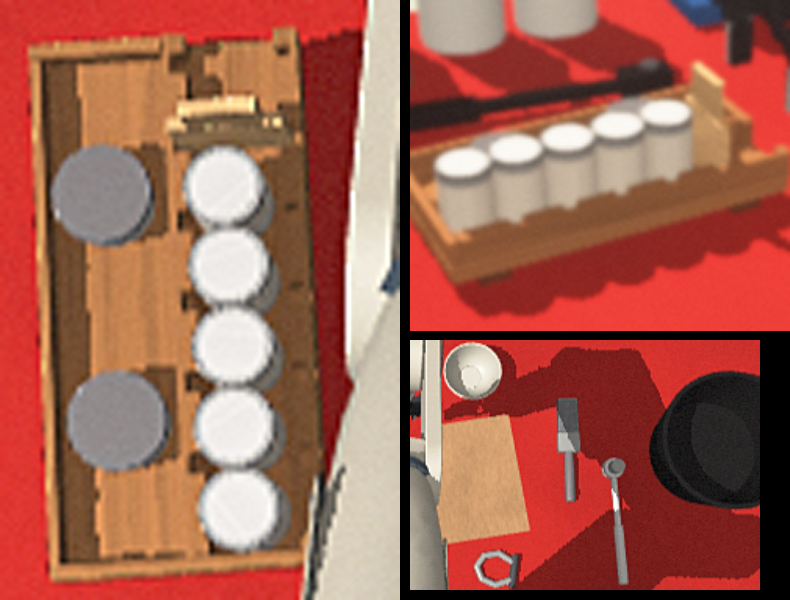

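```bash
python3 -c "
from rig import r
print(r.sign_off())"
```

```text
the job is handed in; nothing more can be done
None
```

The rack is restocked, and I handed the job in at about 50 s of the 200 s allowed.

**Tins:** I slid the two older tins up against the front lip. The three new tins on the sheet then went in behind them, each pushed forward until it touched the one in front.

**Divider:** Between those two steps I lifted it straight up and lowered it into slot pair 5, the first pair behind the five-tin row. I put it there before placing the new tins, to avoid laying it down anywhere.

**Last checks:**
- **Row:** in the top view all five tins stand upright about 50 mm apart, with the front tin about 25 mm behind the lip, so the row is closed up.
- **Divider:** it looked fully down behind the last tin. The gripper let go of it at the same height above the floor as where it picked it up.
- **Everything else:** the tubs, bowl, shackle, brush and wrench looked unmoved, and the gripper was clear of everything.

**What was off:**
- **Camera readings:** the two cameras differed by about 2 mm along the lane and 5 to 6 mm across it. I trusted contact with the lip and the tins over the pictures.
- **One brush:** the first new tin touched the rear older tin with about 3 N as I brought it in. I backed off, and the older tins stayed in place.
- **Disturbances:** I saw no knocked tin and no slackened grip.

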